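# Lock the vise's swivel base

## Task

Lock the swivel base of the yellow vise: press the red spring catch plate down with one fingertip and keep it down while the other fingertip pushes the bolt's black tab towards the vise until the bolt is fully home. Only then let the catch spring back up, so that it locks the bolt, and leave the lock. Grasp and lift nothing, and do not disturb the other things on the bench.

Things in the scene. Friction and masses are not known exactly. Their poses are not given: they have to be found in the camera images.
- vise: Fixed yellow vise, 160 mm high, on a round swivel base, with its lock on a steel plate. Origin on the bench under the middle of the black tab when the bolt is fully out; +y is the way the bolt slides in, to the vise (swivel centre at y = 225 mm, 200 mm across); +x goes from the tab across to the red catch plate (centre line x = 54 mm); z up. Behind the tab (-y) nothing stands higher than 35 mm.
- bolt (a joint): how far the bolt has slid in, m: 0 = fully out (starts at 0 to 0.002), 0.045 = fully home at its stop in the swivel base. About 2 N moves it, it stays where left. While the catch is up, its orange tooth stands in a notch in the bolt's edge and blocks the bolt, when out and again when home.
- catch (a joint): how far the catch plate is pressed down, m: 0 = up, 0.014 = fully down on its stop. Spring: 3 N to start, 8 N fully down; springs up when let go. It frees the bolt from 0.007 on; let go between the two notches it still comes up to 0.007. It goes straight down wherever it is pressed.
- tab_push (a point): middle of the width of the tab's push face (looking to -y of the vise frame, away from the vise), 62 mm above the bench; moves with the bolt. The tab is black, upright, 24 mm wide (x), 8 mm thick (y), from the flat steel bolt (its top 31 mm above the bench) up to 75 mm. Guides 40 mm high straddle the bolt at y = 66 and 98 mm.
- catch_top (a point): centre of the flat top of the red catch plate, 60 mm above the bench when up; moves with it. The plate is 110 mm long (y from -45 to 65 mm in the vise frame), 24 mm wide (x from 42 to 66 mm), 6 mm thick. So it lies beside the tab over its whole travel and 41 mm behind its push face; 30 mm of free gap lie between tab and plate.
- file: hand file, 180 mm dark steel blade on a 105 mm wooden handle, 280 mm long, up to 22 mm high, lying along the bolt on the robot's side of it; origin on the bench under its middle
- spray_bottle: pink spray bottle with white head, 58 mm across, 158 mm high, upright; origin under its centre
- tape_roll: roll of amber tape lying flat, 104 mm across, 48 mm high; origin under its centre
- red_clamp: bar clamp with red jaws, 160 x 90 mm, 20 mm high, lying flat; origin under its bar
- offcut: steel offcut 90 x 55 x 8 mm lying flat; origin under its centre
- glue_bottle: white glue bottle with a blue cap, 42 mm across, 100 mm high, upright; origin under its centre
There are look-alikes about, which are no part of the job. Leave any blue or turquoise look-alike of the red_clamp alone.

How it is judged:
By the outcome, as a careful person would: the job done as asked, in the order asked, and still so for the second after the job is handed in, with the robot touching nothing.
It also fails if it takes over 35 s, if anything falls off the work surface, if the arm or the gripper's body presses on something with over 40 N, if the wrist force passes 120 N, or if a joint passes its speed limit or range.

## Robot

A 6-joint arm with a two-finger parallel gripper is mounted at the origin on the work surface. World frame = base frame: x ahead of the robot, y to its left, z up, the work surface at z = 0. Lengths are in mm, angles in rad, forces in N, time in s.
With the tool pointing down it reaches from about 300 to 775 mm from the base axis. Payload 14.6 kg.
Tool frame: the origin (TCP) lies between the finger pads; the fingertips stand 19 mm ahead of it and the grasp point (between the pads) is the TCP; z points along the fingers, y is the line along which they close (so a half turn about z gives the same grasp; the last joint's range is limited). The gripper opens to 94 mm and grips with 3 to 60 N. Pads are 16 mm wide; open, the fingers measure 119 mm over their backs; the gripper's body (75 mm by 177 mm) begins 78 mm behind the grasp point.
Start: joints at [-1.379, 0.3, 1.521, -0, 1.321, -0.067], TCP at [140.75, -531.676, 224.446] pointing down, gripper open.
Joint ranges: [-3.03, 3.03], [-0.79, 2.21], [0.23, 2.52], [-1.04, 4.18], [0, 3.07], [-2.55, 2.55]. Speed limits (rad/s): [2.22, 2.22, 2.57, 3.14, 3.14, 3.14].

## Interface

Orientations are given as [roll, pitch, yaw] about the fixed x, y, z axes, in that order (R = Rz(yaw) Ry(pitch) Rx(roll)).
In Python, from cell import monitor, imaging, job, find_in, trace gives the robot as it stands. The module is installed in compiled form; this text tells all that it offers.
- The arm moves only by the tool arm_command, never from a script. Its argument "steps" is a list of rows, each a list of 5 numbers: the opening, from 0 (shut) to 1 (fully open), then the shift along the tool's x, y, z in mm, then the turn about the tool's z in degrees. In form: [[gripper, dx, dy, dz, turn], ...]. A call has 1 to 20 rows; each row is the pose to reach, as a shift and turn from the pose commanded when the call began, along the tool's axes at that moment; what a row does not reach only later rows make up. A row lasts 1/8 s, in which the tool goes at most 62.5 mm and 10.7 degrees, less where a joint would pass 70% of its speed; a pose out of reach is approached as far as the arm can. A call with a gripper value outside its range is refused whole. The fingers move at their own pace and stop on an object; "force" is the grip in N (left out, the last holds). Time passes only in rows, so rows that repeat a pose let the fingers close. It gives the time, the measured TCP pose, the force, the opening and the grip force at its end, in the units of the state.
- monitor.read_state(): the state, without advancing time (a new reading comes with each control period).
- imaging.camera(name): name is "side" or "top"; returns a dict with "img" (384x512x3 uint8, red, green, blue), "mtx" (3x3 intrinsics, pixels), "view" (4x4, takes a point from world to camera coordinates). Camera axes: x right, y down, z forward; pixel columns grow to the right and rows downward; lengths in mm; the calibration is good to about 2 mm. A picture is of the moment at which its call begins. There is no depth.
- job.sign_off(): hands the job in; it is judged then, once.
Trained networks look in a picture, given as the dict that the camera call returned (one of the last four; its "shot" number tells which), for a name from the list of things; names that differ only in an ending like _2 or _b are one class to them, and where a whole thing is asked for, a point or a joint stands for the part that bears it (a point fixed in the world has none). Each returns a list of dicts, best first, with "p" (0 to 1); they miss things now and then, are a little off and sometimes report something else, mostly with a low value. They report only what shows in the picture. A call takes as long as a camera call. They do not tell look-alikes from the thing itself.
- find_in(picture, target): "rect" ([centre column, centre row, width, height] in pixels, round what is visible of it).
- trace(picture, target): "region" (384x512 bool, what is visible of it) and "rect" ([centre column, centre row, width, height] in pixels, round what is visible of it).
The state is a dict: "clock": time; "joints": joint angles; "qd": joint speeds; "effort": joint torques, N m; "eef_pos": TCP position; "eef_rot": TCP orientation; "wrist_force": force on the tool from outside, world axes, zero at the start; "moment": the same for the moment, N m; "finger_gap": finger opening in mm; "finger_force": force on a finger pad.
Only numpy, scipy, OpenCV 4.12 (cv2) and the standard library are available. Lean on these libraries where they do the work, as an engineer would, in place of code of your own. Each camera call takes 0.05 s, during which the arm holds its last target. There are 200 camera calls.

## Working session

There is one attempt and no reset: what is moved stays moved. The work goes in short steps, Python scripts to look and compute and a tool call to move; the robot and the scene stay as the last step left them, time stands still between calls to the robot, and variables do not carry over. Pictures are saved under pics/ and viewed, at most 10 in all, crops included, and the job is handed in when it is done.

Besides the shell and the picture viewer there is one more tool, called after ">>>" as name(argument=value, ...), one argument or row to a line, values as JSON. arm_command: Moves the arm, as the interface text tells. Its arguments: {"type":"object","properties":{"steps":{"type":"array","items":{"type":"array","items":{"type":"number"}}},"force":{"type":"number"}},"required":["steps"]}

```bash
mkdir -p pics; cat > h.py <<'E'
import numpy as np, cv2
from cell import monitor, imaging, job, find_in, trace
def snap(n,tag):
    c=imaging.camera(n); cv2.imwrite(f'pics/{tag}.png',cv2.resize(c['img'][:,:,::-1],None,fx=1.5,fy=1.5,interpolation=cv2.INTER_CUBIC)); return c
def toz(c,uv,z):
    M=c['mtx']@c['view'][:3,:]; H=M[:,[0,1,3]].copy(); H[:,2]+=M[:,2]*z
    p=np.linalg.solve(H,[uv[0],uv[1],1]); return p[:2]/p[2]
def proj(c,P):
    P=np.asarray(P,float).reshape(-1,3); q=(c['mtx']@(c['view'][:3,:3]@P.T+c['view'][:3,3:])).T; return q[:,:2]/q[:,2:]
E
python3 - <<'E'
from h import *
for n in('top','side'):
    c=snap(n,n+'0')
    for t in('vise','bolt','catch','tab_push','catch_top','file','spray_bottle','glue_bottle','red_clamp','tape_roll'):
        print(n,t,[(np.round(r['rect']),round(r['p'],2)) for r in find_in(c,t)[:3]])
    print(np.round(np.linalg.inv(c['view'])[:3],2))
print(monitor.read_state())
E
```

```text
top vise [(array([182., 164., 184., 136.]), 0.58)]
top bolt [(array([225., 167.,  60.,  13.]), 0.65)]
top catch [(array([241., 147.,  49.,  27.]), 0.75)]
top tab_push [(array([222., 167.,  59.,  17.]), 0.81), (array([316., 124.,  37.,  67.]), 0.34)]
top catch_top []
top file [(array([228., 211., 123.,  22.]), 0.73)]
top spray_bottle [(array([347., 177.,  50.,  31.]), 0.72), (array([242., 149.,  51.,  26.]), 0.3)]
top glue_bottle [(array([224.,  88.,  22.,  30.]), 0.57)]
top red_clamp [(array([294., 312.,  72.,  73.]), 0.92), (array([383., 248.,  66.,  74.]), 0.9), (array([316., 124.,  37.,  68.]), 0.66)]
top tape_roll [(array([273., 100.,  45.,  49.]), 0.57), (array([228., 214., 125.,  26.]), 0.56)]
[[-0.0000e+00 -9.9000e-01  1.2000e-01  4.0322e+02]
 [-1.0000e+00 -0.0000e+00 -3.0000e-02 -1.7831e+02]
 [ 3.0000e-02 -1.2000e-01 -9.9000e-01  8.3053e+02]]
side vise [(array([177., 255., 139., 125.]), 0.83)]
side bolt [(array([219., 220.,  32.,  35.]), 0.63)]
side catch [(array([205., 206.,  32.,  29.]), 0.66)]
side tab_push []
side catch_top [(array([204., 209.,  33.,  34.]), 0.91), (array
[... 576 characters left out ...]
0e-01  7.0626e+02]]
{'clock': 1.1, 'joints': array([-1.37859727e+00,  2.99916532e-01,  1.52093784e+00,  3.79974967e-05,
        1.32069491e+00, -6.65973647e-02]), 'qd': array([-0.00173758, -0.00086006, -0.00048083,  0.00021232, -0.00019263,
       -0.00207659]), 'effort': array([ 2.34942891e-03, -5.31668293e+01, -3.52918625e+01,  7.08664558e-02,
        2.11325608e-02, -1.30758474e-05]), 'eef_pos': array([ 140.76532018, -531.69923951,  224.46283216]), 'eef_rot': array([ 3.14154692e+00, -3.38474537e-05,  2.58787015e-01]), 'wrist_force': array([ 0.87275704, -0.20561621, -0.20548654]), 'moment': array([ 0.00292261, -0.01316674, -0.04544989]), 'finger_force': 0.0, 'finger_gap': 94.2509582706042}
```

View pics/top0.png

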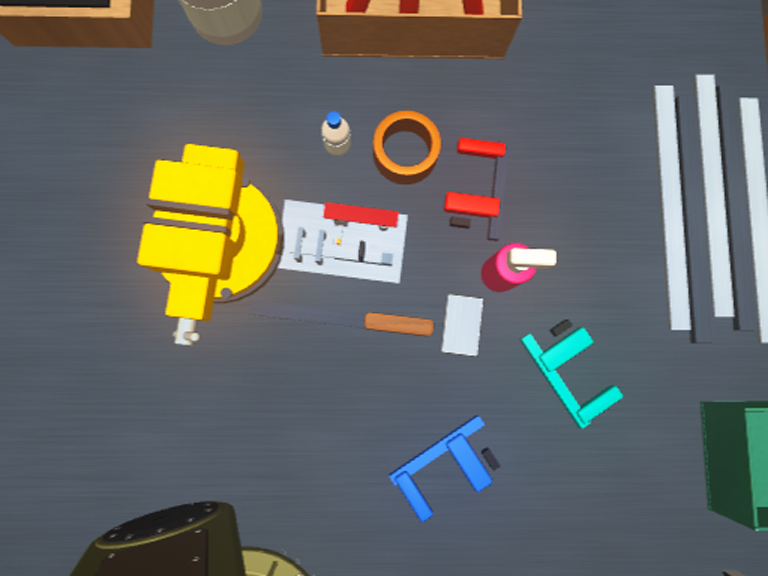

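View pics/side0.png

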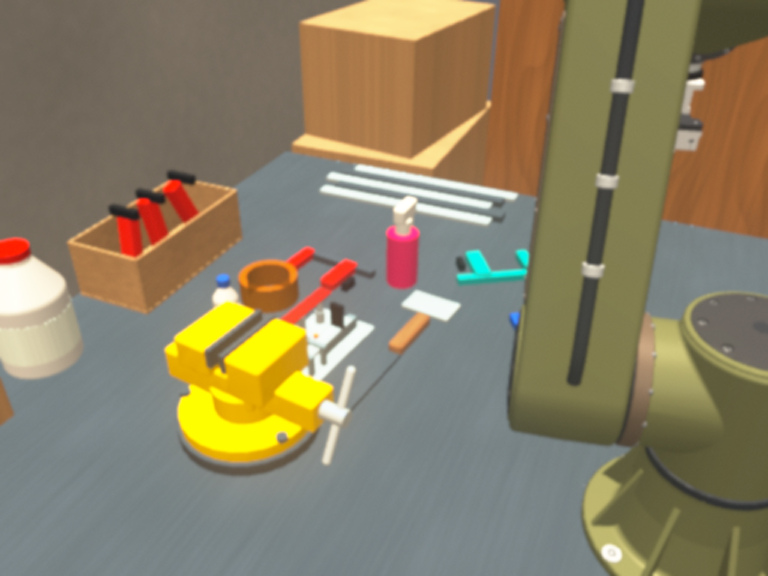

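```bash
python3 - <<'E'
from h import *
c=imaging.camera('top'); im=c['img']
np.savez('pics/top.npz',**{k:c[k] for k in('img','mtx','view')})
cr=im[125:195,180:280]; cv2.imwrite('pics/crop.png',cv2.resize(cr[:,:,::-1],None,fx=8,fy=8,interpolation=cv2.INTER_CUBIC))
r=im.astype(int); m=((r[:,:,0]>110)&(r[:,:,1]<60)&(r[:,:,2]<60)).astype(np.uint8); m[:,:205]=0;m[:,275:]=0;m[:125]=0;m[155:]=0
b=cv2.boxPoints(cv2.minAreaRect(cv2.findNonZero(m))); print(m.sum(),b)
for p in b: print(toz(c,p,60))
print('tab',toz(c,(241,167),70)); print(c['mtx'])
E
```

```text
476 [[215.6308  144.95386]
 [216.89233 134.86154]
 [264.27695 140.7846 ]
 [263.0154  150.87692]]
[ 601.4157151  -111.70951211]
[ 624.34258545 -114.19654113]
[ 611.56410589 -219.26804331]
[ 588.65007454 -216.38701506]
tab [ 550.26340414 -168.03057059]
[[356.5364152    0.         255.16842583]
 [  0.         356.5364152  190.51175006]
 [  0.           0.           1.        ]]
```

View pics/crop.png

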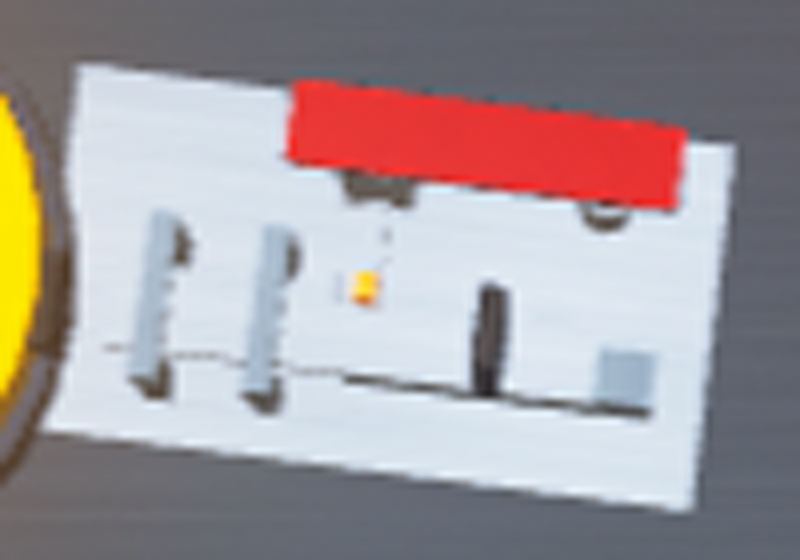

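```bash
cat >> h.py <<'E'
def W(p,P):
    P=np.asarray(P,float); c,s=np.cos(p[2]),np.sin(p[2]); return np.c_[p[0]+c*P[:,0]-s*P[:,1],p[1]+s*P[:,0]+c*P[:,1],P[:,2]]
def togo(p,v,z,s=None):
    s=s or monitor.read_state(); y=s['eef_rot'][2]; w=W(p,[[v[0],v[1],z]])[0]-s['eef_pos']
    dt=-np.degrees((p[2]+np.pi/2)-y)
    return np.round([w[0]*np.cos(y)+w[1]*np.sin(y), w[0]*np.sin(y)-w[1]*np.cos(y), -w[2], dt],1)
E
python3 - <<'E'
from h import *
from scipy.optimize import least_squares
c=dict(np.load('pics/top.npz'))
f=lambda x,y:(180+x/8-.5,125+y/8-.5)
V=[[42,65,60],[66,65,60],[42,-45,60],[66,-45,60],[12,4,75],[12,-4,75]]
U=np.array([f(288,160),f(295,82),f(678,208),f(688,128),f(478,285),f(510,288)])
r=least_squares(lambda q:(proj(c,W(q,V))-U).ravel(),[550,-168,-.118])
print(r.x,np.degrees(r.x[2])); print(r.fun.reshape(-1,2).round(2)); np.save('pose.npy',r.x)
print('above',W(r.x,[[27,-24,120]]),togo(r.x,(27,-24),120), 'bolt end chk',[toz(c,f(x,y),31) for x,y in((350,380),(650,412))])
s=imaging.camera('side'); im=s['img'].copy()
for v in np.r_[W(r.x,V),W(r.x,[[-12,-4,75],[-12,4,75],[0,-4,31]])]:
    u=proj(s,[v])[0]; cv2.circle(im,tuple(int(round(a*8)) for a in u),4,(0,255,0),-1,shift=3) if 0 else im.__setitem__((int(round(u[1])),int(round(u[0]))),(0,255,0))
cv2.imwrite('pics/side1.png',cv2.resize(im[170:245,170:270,::-1],None,fx=8,fy=8,interpolation=cv2.INTER_NEAREST))
E
```

```text
[ 5.52261726e+02 -1.68616450e+02 -1.27521157e-01] -7.3064241073502645
[[-0.87  0.11]
 [-0.22 -0.62]
 [-0.24  0.58]
 [-0.15  0.1 ]
 [ 0.89 -0.14]
 [ 0.57 -0.04]]
above [[ 575.99027103 -195.85532189  120.        ]] [ 506.7 -213.3  104.5  -67.9] bolt end chk [array([ 546.08559746, -127.28244115]), array([ 537.20941991, -212.46462282])]
```

View pics/side1.png

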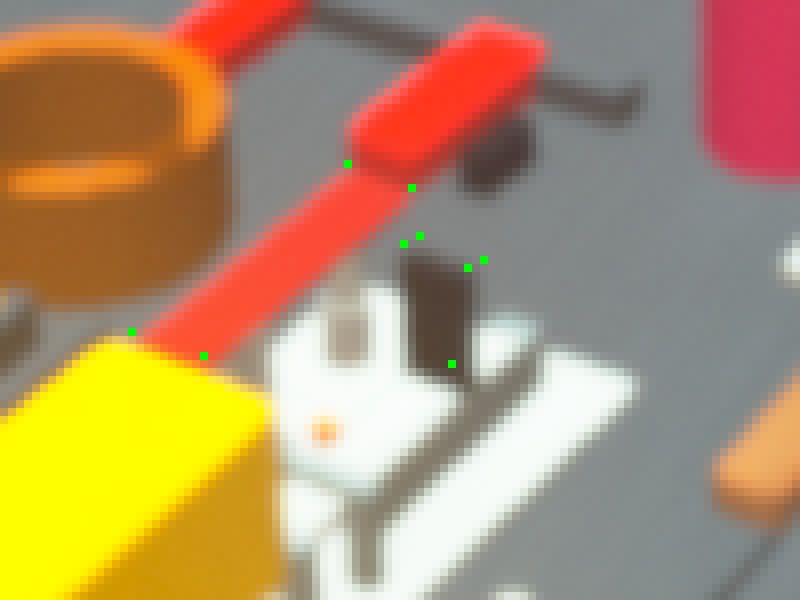

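The top view puts the tab at about pixel (241,167) and the catch plate at (241,147). The red jaw at (313,137) belongs to the clamp. The side view agrees to about 1.5 px. I'll move above the lock next.

>>> arm_command(
  steps=[
    [0.447,56,-24,0,-8],
    [0.447,112,-47,0,-16],
    [0.447,168,-71,0,-24],
    [0.447,224,-94,0,-32],
    [0.447,280,-118,0,-40],
    [0.447,336,-141,0,-48],
    [0.447,392,-165,0,-56],
    [0.447,448,-189,0,-64],
    [0.447,507,-213,0,-68],
    [0.447,507,-213,0,-68],
    [0.447,507,-213,0,-68],
    [0.447,507,-213,50,-68],
    [0.447,507,-213,100,-68],
    [0.447,507,-213,114,-68],
    [0.447,507,-213,114,-68],
  ],
)

```text
clock: 3.08
eef_pos: [576.1, -196.8, 111.2]
eef_rot: [3.142, 0.0, 1.444]
wrist_force: [0.3, -0.7, 1.3]
finger_gap: 42.2
finger_force: 0.0
```

```bash
python3 - <<'E'
from h import *
p=np.load('pose.npy'); s=monitor.read_state(); print(s['clock'],s['eef_pos'],s['eef_rot'],s['finger_gap'],s['wrist_force'],togo(p,(27,-22),79,s))
c=imaging.camera('top'); cv2.imwrite('pics/t2.png',cv2.resize(c['img'][110:200,180:300,::-1],None,fx=6,fy=6,interpolation=cv2.INTER_CUBIC))
c=imaging.camera('side'); cv2.imwrite('pics/s2.png',cv2.resize(c['img'][140:240,160:290,::-1],None,fx=6,fy=6,interpolation=cv2.INTER_CUBIC))
E
```

```text
3.075 [ 576.14866414 -196.79168978  111.18496744] [3.14150531e+00 5.92878209e-05 1.44441508e+00] 42.176337393357464 [ 0.31928034 -0.66967434  1.29400334] [ 2.9 -0.3 32.2  0.1]
```

View pics/s2.png

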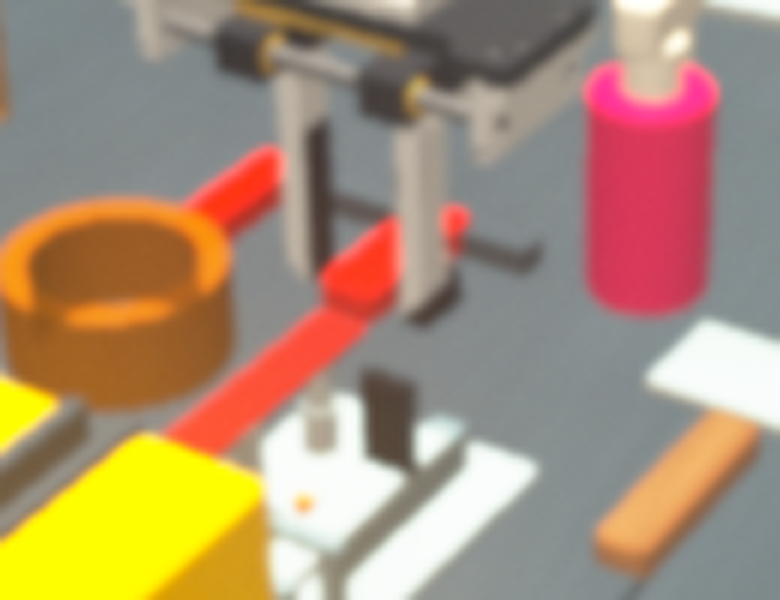

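The fingers stand over the catch and just behind the tab, with the tab top at crop pixel (388,375). I'll press down in steps, watching the force.

>>> arm_command(
  steps=[
    [0.447,0,0,15,0],
    [0.447,0,0,28,0],
    [0.447,0,0,33,0],
    [0.447,0,0,38,0],
    [0.447,0,0,38,0],
    [0.447,0,0,38,0],
  ],
)

```text
clock: 3.92
eef_pos: [576.3, -196.0, 72.8]
eef_rot: [-3.141, -0.0, 1.446]
wrist_force: [-4.6, 2.6, 6.1]
finger_gap: 41.8
finger_force: 2.6
```

>>> arm_command(
  steps=[
    [0.447,0,0,3,0],
    [0.447,0,0,6,0],
    [0.447,0,0,6,0],
    [0.447,0,0,6,0],
  ],
)

```text
clock: 4.42
eef_pos: [576.5, -196.0, 67.1]
eef_rot: [3.141, 0.0, 1.446]
wrist_force: [-3.6, 1.9, 8.0]
finger_gap: 41.9
finger_force: 3.6
```

```bash
python3 - <<'E'
from h import *
p=np.load('pose.npy'); s=monitor.read_state(); print(s['clock'],s['eef_pos'],s['finger_gap'],s['wrist_force'],s['moment'],togo(p,(27,33),67,s))
c=imaging.camera('top'); cv2.imwrite('pics/t3.png',cv2.resize(c['img'][110:200,180:300,::-1],None,fx=6,fy=6,interpolation=cv2.INTER_CUBIC))
c=imaging.camera('side'); cv2.imwrite('pics/s3.png',cv2.resize(c['img'][140:240,160:290,::-1],None,fx=6,fy=6,interpolation=cv2.INTER_CUBIC))
E
```

```text
4.425 [ 576.51017515 -196.04760935   67.14649287] 41.91368563318252 [-3.62103703  1.92269905  8.00364455] [ 0.28193148  0.66443447 -0.00745322] [57.1 -0.4  0.1  0.1]
```

View pics/s3.png

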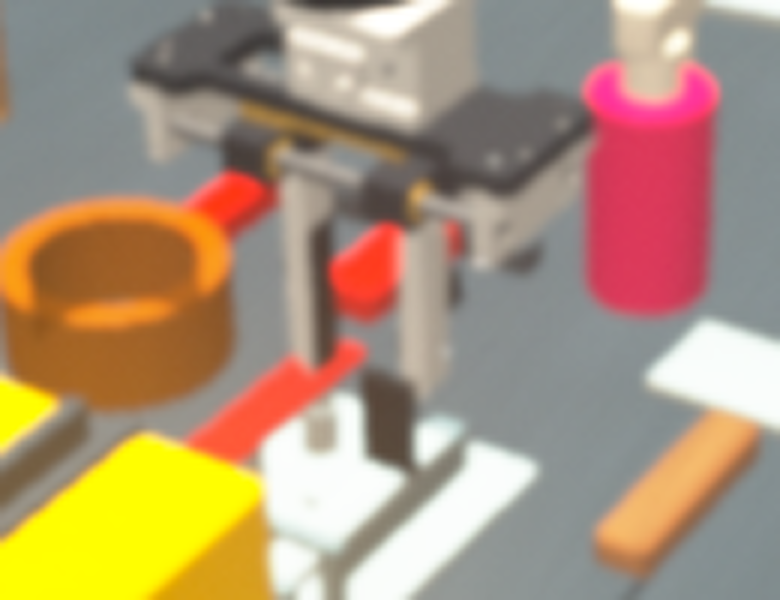

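The catch is down: the orange tooth is hidden and the force is about 7–8 N. I'll push the bolt.

>>> arm_command(
  steps=[
    [0.447,4,0,0,0],
    [0.447,8,0,0,0],
    [0.447,12,0,0,0],
    [0.447,16,0,0,0],
    [0.447,20,0,0,0],
    [0.447,24,0,0,0],
    [0.447,28,0,0,0],
    [0.447,32,0,0,0],
    [0.447,36,0,0,0],
    [0.447,40,0,0,0],
    [0.447,44,0,0,0],
    [0.447,48,0,0,0],
    [0.447,51,0,0,0],
    [0.447,51,0,0,0],
  ],
)

```text
clock: 6.28
eef_pos: [583.6, -146.4, 67.7]
eef_rot: [3.139, 0.002, 1.445]
wrist_force: [-0.7, -4.7, 6.5]
finger_gap: 41.8
finger_force: 3.7
```

>>> arm_command(
  steps=[
    [0.447,1,0,0,0],
    [0.447,2,0,0,0],
    [0.447,3,0,0,0],
    [0.447,3,0,0,0],
  ],
)

```text
clock: 6.78
eef_pos: [584.0, -143.7, 67.7]
eef_rot: [3.138, 0.002, 1.445]
wrist_force: [-1.1, -7.1, 7.6]
finger_gap: 41.6
finger_force: 4.3
```

>>> arm_command(
  steps=[
    [0.447,1,0,0,0],
    [0.447,2,0,0,0],
    [0.447,3,0,0,0],
    [0.447,3,0,0,0],
  ],
)

```text
clock: 7.28
eef_pos: [584.3, -140.7, 67.7]
eef_rot: [3.138, 0.002, 1.445]
wrist_force: [-0.4, -7.5, 6.7]
finger_gap: 42.1
finger_force: 4.2
```

```bash
python3 - <<'E'
from h import *
p=np.load('pose.npy'); s=monitor.read_state(); print(s['clock'],s['eef_pos'],s['finger_gap'],s['wrist_force'],s['moment'],togo(p,(27,33),67,s))
E
```

```text
7.275 [ 584.33880751 -140.72326937   67.73847929] 42.07069199764382 [-0.39761428 -7.52248794  6.70623568] [-1.35128353 -0.00411935 -0.14350208] [ 1.3 -1.3  0.7  0.1]
```

>>> arm_command(
  steps=[
    [0.447,1,0,0,0],
    [0.447,2,0,0,0],
    [0.447,2,0,0,0],
  ],
)

```text
clock: 7.65
eef_pos: [584.4, -140.3, 67.8]
eef_rot: [3.138, 0.004, 1.445]
wrist_force: [-3.2, -17.9, 6.9]
finger_gap: 41.7
finger_force: 10.5
```

>>> arm_command(
  steps=[
    [0.447,1,0,0,0],
    [0.447,2,0,0,0],
    [0.447,2,0,0,0],
  ],
)

```text
clock: 8.02
eef_pos: [584.4, -140.0, 67.9]
eef_rot: [3.138, 0.007, 1.445]
wrist_force: [-4.2, -29.2, 5.9]
finger_gap: 42.0
finger_force: 16.4
```

The stop is at about y = 32 mm, where it was expected, and the force is rising steeply. I'll ease the push, keeping contact, and then raise to release the catch.

>>> arm_command(
  steps=[
    [0.447,-2,0,0,0],
    [0.447,-3,0,0,0],
    [0.447,-3,0,0,0],
    [0.447,-3,0,-5,0],
    [0.447,-3,0,-10,0],
    [0.447,-3,0,-15,0],
    [0.447,-3,0,-18,0],
    [0.447,-5,0,-20,0],
    [0.447,-8,0,-40,0],
    [0.447,-8,0,-80,0],
    [0.447,-8,0,-130,0],
    [0.447,-50,0,-150,0],
    [0.447,-110,0,-150,0],
    [0.447,-110,0,-150,0],
  ],
)

```text
clock: 9.78
eef_pos: [569.5, -247.8, 216.5]
eef_rot: [3.141, 0.0, 1.442]
wrist_force: [-0.3, 0.7, 0.1]
finger_gap: 42.3
finger_force: 0.0
```

```bash
python3 - <<'E'
from h import *
s=monitor.read_state(); print(s['clock'],s['eef_pos'],s['wrist_force'])
a=imaging.camera('top')['img'][120:195,180:300]; b=imaging.camera('side')['img'][165:240,160:280]
cv2.imwrite('pics/f.png',cv2.resize(np.vstack([a,b])[:,:,::-1],None,fx=4,fy=4,interpolation=cv2.INTER_CUBIC))
E
```

```text
9.775 [ 569.53129525 -247.76243272  216.48749371] [-0.31607338  0.70286939  0.06502464]
```

View pics/f.png

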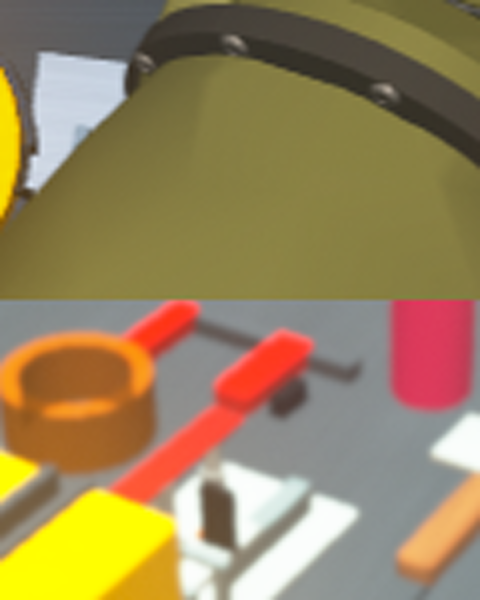

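The bolt is in. I'll clear the arm for a top view and check that the catch is fully up.

>>> arm_command(
  steps=[
    [0.447,-60,0,0,0],
    [0.447,-120,-40,0,0],
    [0.447,-170,-80,0,0],
    [0.447,-220,-130,0,0],
    [0.447,-260,-180,0,0],
    [0.447,-280,-220,0,0],
    [0.447,-280,-220,0,0],
    [0.447,-280,-220,0,0],
  ],
)

```text
clock: 10.88
eef_pos: [318.0, -494.3, 216.6]
eef_rot: [3.141, -0.0, 1.446]
wrist_force: [-0.1, 0.8, -0.1]
finger_gap: 42.0
finger_force: 0.0
```

```bash
python3 - <<'E'
from h import *
p=np.load('pose.npy')
t=imaging.camera('top'); s=imaging.camera('side'); im=s['img'].copy(); a=t['img'].copy()
# predicted catch corners up (green) and 7 mm down (blue), tab top at home (magenta)
old=dict(np.load('pics/top.npz'))['img']
def red(i):
    r=i.astype(int); m=((r[:,:,0]>110)&(r[:,:,1]<60)&(r[:,:,2]<60)).astype(np.uint8); m[:,:205]=0;m[:,275:]=0;m[:125]=0;m[155:]=0
    return cv2.minAreaRect(cv2.findNonZero(m)),m.sum()
print('before',red(old),'after',red(a))
print('px 7mm drop top',proj(t,W(p,[[54,10,60]]))-proj(t,W(p,[[54,10,53]])),'side',proj(s,W(p,[[54,10,60]]))-proj(s,W(p,[[54,10,53]])))
b=cv2.cvtColor(cv2.imread('pics/side0.png'),cv2.COLOR_BGR2RGB); b=cv2.resize(b,(512,384),interpolation=cv2.INTER_AREA)
for i in(b,im): # red rows on column 200
    print([np.flatnonzero((i[:,c,0]>180)&(i[:,c,1].astype(int)<110)&(i[:,c,2]<90))[[0,-1]] for c in(196,200,204,208)])
x=np.hstack([cv2.resize(a[120:195,180:280],None,fx=4,fy=4,interpolation=cv2.INTER_CUBIC),cv2.resize(im[165:240,160:260],None,fx=4,fy=4,interpolation=cv2.INTER_CUBIC)])
cv2.imwrite('pics/g.png',x[:,:,::-1])
print(monitor.read_state()['clock'])
E
```

```text
before (((239.95387268066406, 142.86923217773438), (47.75337219238281, 10.17084789276123), 7.125016689300537), np.uint64(476)) after (((239.95387268066406, 142.86923217773438), (47.75337219238281, 10.17084789276123), 7.125016689300537), np.uint64(477))
px 7mm drop top [[-0.04804892 -0.80920104]] side [[-0.1462668  -2.35812833]]
[array([171, 214]), array([168, 211]), array([166, 208]), array([166, 205])]
[array([171, 214]), array([168, 211]), array([166, 208]), array([167, 205])]
10.975
```

View pics/g.png

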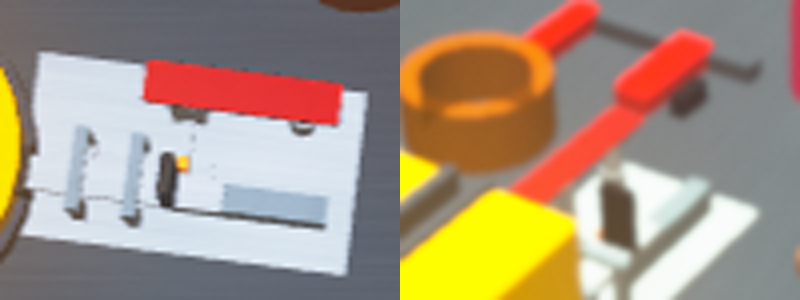

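The catch is fully back up, at exactly the same pixels as before. The tab is home beside the orange tooth, at crop pixel (167,180), and nothing else has moved.

```bash
python3 -c "from cell import job; print(job.sign_off())"
```

```text
the job is handed in; nothing more can be done
None
```

The swivel base is locked: the bolt was pushed to its stop while the catch was held down, and the catch then sprang fully back up. The arm is clear, nothing else on the bench appears disturbed in the final views, and I signed the job off at about 11 s.

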